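Slide the thin cutting board out from under the beech shelf

TASK

Pull the thin rectangular cutting board out from under the low beech shelf: press down on the part that sticks out and slide it straight out, flat on the worktop all the way, until none of it is under the shelf. Leave it lying square to the shelf, just in front of it (within a hand's width), and let go. Do not knock the shelf, and leave the round trivet, the containers and the dish where they are.

Things in the scene. Friction and masses are not known exactly. Their poses are not given: they have to be found in the camera images.
- board: Thin rectangular brown wooden cutting board, 190 x 130 x 6 mm, 0.13 to 0.21 kg, loose, flat on the smooth worktop, a little askew, 75 to 95 mm of it sticking out from under the shelf's front. Slides along when fingertips pressing on it with 8 to 15 N are drawn along. Origin: centre of its underside; x along its length, pointing in under the shelf; z up. 12 mm hanging hole at its outer (-x) end.
- board_inner_a (a point): Corner of the board's inner end (the end under the shelf) at +x, +y of the board, on its top face: (95, 65, 6) mm from the board's origin.
- board_inner_b (a point): Other corner of the board's inner end, at +x, -y of the board, on its top face: (95, -65, 6) mm from the board's origin.
- shelf: Low beech counter shelf, fixed: top board 180 mm deep (x), 400 mm long (y), 18 mm thick, its top 63 mm and its underside 45 mm above the worktop, on two end panels (inner faces at y = +-178 mm), with a stretcher along the back. Origin: centre of its footprint, on the worktop. Its open front faces its own -x, the front edge at x = -90 mm; z up.
- trivet: Round brown wooden trivet, 110 mm across and 9 mm thick, loose on the worktop next to the board and like it partly under the shelf. To be left alone. Origin: centre of its underside.
- dish: Small white ceramic dish, 86 mm across and 24 mm high, standing on the shelf. To be left alone. Origin: centre of its underside.
- tub_low: Lower of two stacked clear plastic containers with lids, 100 x 140 x 56 mm (x, y, z), standing on the shelf. To be left alone. Origin: centre of its underside.
- tub_high: Upper of the two stacked clear plastic containers, the same size; its top is 175 mm above the worktop. To be left alone. Origin: centre of its underside.
Things that resemble listed ones, but are neither listed nor needed, are in the scene too. Leave any black look-alike of the board alone.

How it is judged (in metres and radians):
At the end, for the whole second after the job is handed in: The board lies flat and at rest, wholly out: both inner corners 0 to 80 mm in front of the shelf's front edge, its centre within 180 mm sideways of the shelf's middle, its length square to the shelf's front within 0.17 rad. Trivet, dish and containers are within 20 mm of where they stood (x of board_inner_a in the frame of shelf between -0.17 and -0.09 m and x of board_inner_b in the frame of shelf between -0.17 and -0.09 m and y of board in the frame of shelf between -0.18 and 0.18 m and angle between the x axis of board and the x axis of shelf, either way round below 0.17 rad and angle between board's own z axis and vertical below 0.05 rad and height (world z) of board below 0.008 m and linear speed of board below 0.01 m/s and angular speed of board below 0.1 rad/s and distance of each of trivet, dish, tub_low, tub_high from where it was at the start of the episode below 0.02 m); the robot touches nothing.
It fails at once if the board is lifted or tipped off the worktop (height (world z) of board above 0.03 m or angle between board's own z axis and vertical above 0.2 rad).
It fails at once if the shelf is knocked (more than 15 N) (contact force between any of the fingers, the arm and shelf above 15 N).
It fails at once if the trivet, the dish or a container is moved more than 20 mm (distance of any of trivet, dish, tub_low, tub_high from where it was at the start of the episode above 0.02 m).
It also fails if it takes over 38 s, if anything falls off the work surface, if the arm or the gripper's body presses on something with over 40 N, if the wrist force passes 120 N, or if a joint passes its speed limit or range.

ROBOT

A 6-joint arm with a two-finger parallel gripper is mounted at the origin on the work surface. World frame = base frame: x ahead of the robot, y to its left, z up, the work surface at z = 0. Lengths are in m, angles in degrees, forces in N, time in s.
With the tool pointing down it reaches from about 0.375 to 0.9 m from the base axis. Payload 3.1 kg.
Tool frame: the origin (TCP) lies midway between the tips of the shut fingers; the grasp point (between the pads) lies bot.hold_point_z behind it (bot.hold_point_z is the distance from the TCP to the grasp point, in m); z points along the fingers, y is the direction in which the jaws open and shut (so a half turn about z gives the same grasp; the last joint's range is limited). The gripper opens to 87 mm and grips with 3 to 60 N. Pads are 19 mm wide; open, the fingers measure 117 mm over their backs; the gripper's body (75 mm by 190 mm) begins 51 mm behind the grasp point.
Start: joints at [65.231, 30.224, 82.088, -0, 67.689, -10.227], TCP at [0.157, 0.605, 0.223] pointing down, gripper open.
Joint ranges: [-176.69, 176.69], [-43.24, 126.21], [12.49, 139.97], [-82, 262], [0, 151.66], [-163.58, 163.58]. Speed limits (degrees/s): [159.86, 159.86, 180, 180, 180, 180].

INTERFACE

Orientations are given as a 3x3 rotation matrix whose columns are the frame's x, y, z axes.
In Python, from rig import bot, vision gives the robot as it stands.
- The arm moves only by the shell command python3 -m inch 'ROWS'. ROWS is JSON, a list of rows, each a list of 5 numbers: the finger opening in mm, from 0 to 87, then the shift along the tool's x, y, z in mm, then the turn about the tool's z in rad. In form: [[hand, dx, dy, dz, roll], ...]. A call has 1 to 8 rows; each row is the pose to reach, as a shift and turn from the pose measured when the call began, along the tool's axes at that moment; what a row does not reach only later rows make up. A row lasts 1/10 s, in which the tool goes at most 50 mm and 8.59 degrees, less where a joint would pass 70% of its speed; a pose out of reach is approached as far as the arm can. A call with a gripper value outside its range is refused whole. The fingers move at their own pace and stop on an object; the grip force is fixed at half the most. Time passes only in rows, so rows that repeat a pose let the fingers close. It gives the time, the measured TCP pose, the force and the opening at its end, in the units of the state.
- bot.read_state(): the state, without advancing time (a new reading comes with each control period).
- vision.capture(name): name is "side" or "top"; returns (picture, depth): 384x512x3 uint8, red, green, blue; 384x512 float32, m along the optical axis (not along the pixel's ray), 0 where there is no reading.
- vision.camera_model(name): a dict with "intrinsics" (3x3 intrinsics, pixels), "dist" ([k1, k2, p1, p2, k3] as OpenCV has them; the pictures are not rectified), "camera_from_world" (4x4, takes a point from world to camera coordinates). Camera axes: x right, y down, z forward; pixel columns grow to the right and rows downward; lengths in m; the calibration is good to about 2 mm. A picture is of the moment at which its call begins. camera_model takes no time and is no camera call.
- bot.hand_in(): hands the job in, once; it reports no verdict.
The state is a dict: "time_s": time; "joint_positions": joint angles; "qvel": joint speeds; "tau": joint torques, N m; "position": TCP position; "tcp_rot": TCP orientation; "force": force on the tool from outside, world axes, zero at the start; "moment": the same for the moment, N m; "opening": opening from 0.0 (shut) to 1.0 (fully open).
Only numpy, scipy, OpenCV 4.12 (cv2) and the standard library are available. Lean on these libraries where they do the work, as an engineer would, in place of code of your own. Each camera call takes 0.05 s, during which the arm holds its last target. There are 200 camera calls.

## Working session

There is one attempt and no reset: what is moved stays moved. The work goes in short steps, Python scripts to look and compute and a shell command to move; the robot and the scene stay as the last step left them, time stands still between calls to the robot, and variables do not carry over. Pictures are saved under pics/ and viewed, about 8 in all and at most 12, crops included, and the job is handed in when it is done.

```bash
mkdir -p pics; ls
python3 - <<'E'
from rig import bot, vision
import cv2,numpy as np
s=bot.read_state();print(s, bot.hold_point_z)
for n in("top","side"):
    p,d=vision.capture(n);cv2.imwrite(f"pics/{n}0.png",p[:,:,::-1]);np.savez(f"/tmp/{n}0.npz",p=p,d=d);print(n,vision.camera_model(n))
E
```

```text
pics
{'time_s': 0.0, 'joint_positions': array([ 6.52326191e+01,  3.02781287e+01,  8.21575649e+01, -1.72907988e-04,
        6.76883778e+01, -1.02261573e+01]), 'qvel': array([ 0.02259664,  0.07691969,  0.01533197, -0.03780019, -0.08806802,
       -0.03632678]), 'tau': array([ 4.92776071e-04, -4.40044892e+01, -1.76591563e+01,  6.33544824e-02,
        5.83079411e-02, -1.74841193e-04]), 'position': array([0.15656822, 0.60430734, 0.22157407]), 'tcp_rot': array([[-9.67967360e-01,  2.51074433e-01, -9.04649054e-04],
       [ 2.51075773e-01,  9.67965436e-01, -1.96743505e-03],
       [ 3.81696376e-04, -2.13154837e-03, -9.99997655e-01]]), 'force': array([-0.17252187,  0.30960837, -0.63121804]), 'moment': array([ 0.01967199, -0.0334374 , -0.01974838]), 'opening': 0.9996780065816235} 0.0187
top {'intrinsics': array([[493.80221747,   0.        , 248.0253524 ],
       [  0.        , 493.80221747, 186.55315353],
       [  0.        ,   0.        ,   1.        ]]), 'dist': array([-0.17542563,  0.        ,  0.        ,  0.        ,  0.        ]), 'camera_from_world': array([[ 0.0212822 , -0.99974687,  0.00729819, -0.15111943],
       [-0.99340636, -0.02196864, -0.11252194,  0.58252146],
       [ 0.11265379, -0.00485535, -0.99362244,  1.29902924],
       [ 0.        ,  0.        ,  0.        ,  1.        ]])}
side {'intrinsics': array([[387.19147054,   0.        , 262.02638208],
       [  0.        , 387.19147054, 201.54013807],
       [  0.        ,   0.        ,   1.        ]]), 'dist': array([-0.06269804,  0.        ,  0.        ,  0.        ,  0.        ]), 'camera_from_world': array([[ 0.78289433, -0.62202805,  0.01255242, -0.53505743],
       [-0.3262094 , -0.4275852 , -0.84306484,  0.22785106],
       [ 0.52977721,  0.65593597, -0.53766543,  0.84923434],
       [ 0.        ,  0.        ,  0.        ,  1.        ]])}
```

View pics/top0.png

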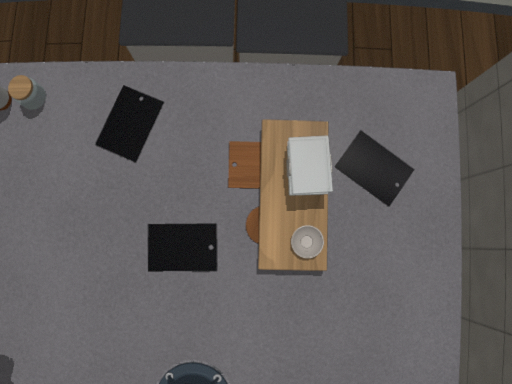

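View pics/side0.png

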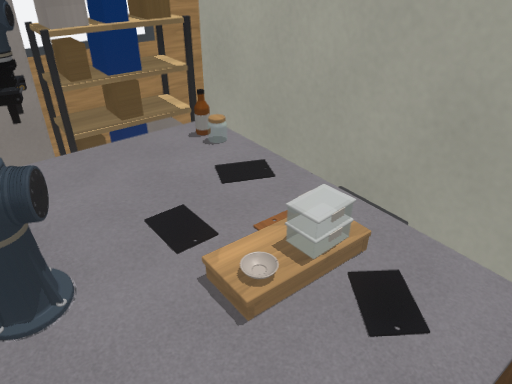

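The top view shows the board sticking out left of the shelf front, at px cols 228–261 and rows 141–189. The trivet is at (250,225) and the shelf top spans cols 259–328, rows 121–270. The shelf front faces world +y.

```bash
cat > h.py <<'E'
from rig import bot, vision
import cv2,numpy as np
def ray(n,px,z):
    m=vision.camera_model(n);K=m["intrinsics"];T=m["camera_from_world"]
    u=cv2.undistortPoints(np.float64(px).reshape(-1,1,2),K,m["dist"])[:,0]
    d=np.c_[u,np.ones(len(u))]@T[:3,:3];c=-T[:3,:3].T@T[:3,3]
    return c+d*((z-c[2])/d[:,2])[:,None]
def quad(mask):
    cs,_=cv2.findContours(mask.astype(np.uint8),cv2.RETR_EXTERNAL,cv2.CHAIN_APPROX_NONE)
    return max(cs,key=cv2.contourArea)[:,0].astype(float)
def boardmask(p,x0=200,x1=266,y0=100,y1=202):
    h=cv2.cvtColor(p,cv2.COLOR_RGB2HSV).astype(int)
    m=(h[...,1]>130)&(h[...,2]>50)
    r=np.zeros_like(m);r[y0:y1,x0:x1]=m[y0:y1,x0:x1];return r
def fit(P): # line fit -> point, dir
    vx,vy,x,y=cv2.fitLine(P.astype(np.float32),cv2.DIST_HUBER,0,.001,.001).ravel();return np.array([x,y]),np.array([vx,vy])
E
python3 - <<'E'
from h import *
z=np.load("/tmp/top0.npz");p=z["p"];d=z["d"]
h=cv2.cvtColor(p,cv2.COLOR_RGB2HSV)
for q in[(165,245),(225,250),(160,275),(230,280),(165,215)]:print(q,h[q],d[q])
for r in (130,150,165,180,200,225,250):print(r,[tuple(h[r,c]) for c in range(255,266)])
# shelf: depth-based height mask
m=vision.camera_model("top");T=m["camera_from_world"];K=m["intrinsics"]
yy,xx=np.mgrid[:384,:512];u=cv2.undistortPoints(np.c_[xx.ravel(),yy.ravel()].astype(float),K,m["dist"])[:,0]
X=(np.c_[u,np.ones(len(u))]*d.ravel()[:,None]-T[:3,3])@T[:3,:3];H=X[:,2].reshape(384,512)
print("heights",H[165,245],H[225,250],H[210,280],H[165,215])
sm=(H>.045)&(yy<290)&(yy>100)&(xx>240)&(xx<345)
c=quad(sm);W=ray("top",c,.063)[:,:2]
f=(c[:,0]<270)&(c[:,1]>127)&(c[:,1]<262)
pt,dv=fit(W[f]);print("front",pt,dv,np.degrees(np.arctan2(dv[1],dv[0])))
t=(c[:,1]<125)&(c[:,0]>268)&(c[:,0]<320);b=(c[:,1]>264)&(c[:,0]>268)&(c[:,0]<320)
print("ends",W[t].mean(0),W[b].mean(0))
bm=boardmask(p)&(H<.03);c=quad(bm);W=ray("top",c,.006)[:,:2];print(c.min(0),c.max(0))
o=(c[:,0]<232)&(c[:,1]>147)&(c[:,1]<183)
hi=(c[:,1]<147)&(c[:,0]>232)&(c[:,0]<256);lo=(c[:,1]>183)&(c[:,0]>232)&(c[:,0]<256)
for n,k in(("outer",o),("hi",hi),("lo",lo)):
    print(n,k.sum(),*fit(W[k]))
tm=boardmask(p,y0=200,y1=250)&(H<.03);c=quad(tm);W=ray("top",c,.009)[:,:2];print("trivet px",c.min(0),c.max(0),W.min(0),W.max(0))
E
```

```text
(165, 245) [ 13 150 124] 1.365945
(225, 250) [ 14 158 116] 1.3473618
(160, 275) [ 16 107 152] 1.3087991
(230, 280) [ 16 109 157] 1.291819
(165, 215) [140   7 110] 1.3738406
130 [(np.uint8(135), np.uint8(5), np.uint8(108)), (np.uint8(150), np.uint8(7), np.uint8(110)), (np.uint8(130), np.uint8(7), np.uint8(110)), (np.uint8(135), np.uint8(5), np.uint8(109)), (np.uint8(158), np.uint8(10), np.uint8(107)), (np.uint8(150), np.uint8(8), np.uint8(92)), (np.uint8(15), np.uint8(51), np.uint8(90)), (np.uint8(15), np.uint8(104), np.uint8(125)), (np.uint8(16), np.uint8(108), np.uint8(146)), (np.uint8(16), np.uint8(106), np.uint8(145)), (np.uint8(16), np.uint8(109), np.uint8(143))]
150 [(np.uint8(13), np.uint8(147), np.uint8(120)), (np.uint8(12), np.uint8(147), np.uint8(123)), (np.uint8(12), np.uint8(146), np.uint8(124)), (np.uint8(13), np.uint8(149), np.uint8(123)), (np.uint8(12), np.uint8(150), np.uint8(102)), (np.uint8(12), np.uint8(148), np.uint8(79)), (np.uint8(15), np.uint8(115), np.uint8(115)), (np.uint8(17), np.uint8(107), np.uint8(146)), (np.uint8(17), np.uint8(106), np.uint8(154)), (np.ui
[... 2429 characters left out ...]
uint8(155)), (np.uint8(16), np.uint8(109), np.uint8(161)), (np.uint8(16), np.uint8(111), np.uint8(163)), (np.uint8(16), np.uint8(110), np.uint8(163)), (np.uint8(16), np.uint8(109), np.uint8(164))]
heights 0.006810091633068365 0.0068477598558265495 0.06172408946707149 -0.0016013076191066062
front [ 0.5846689  -0.17202318] [ 0.999945   -0.01048732] -0.60089004
ends [ 0.76514286 -0.25834929] [ 0.36821253 -0.2628336 ]
[229. 142.] [260. 187.]
outer 35 [ 0.6463306  -0.08577775] [ 0.99991083 -0.01335425]
hi 23 [ 0.71216524 -0.13086505] [0.0387502 0.9992489]
lo 23 [ 0.58725315 -0.12587258] [ 0.02210385 -0.9997557 ]
trivet px [246. 207.] [259. 242.] [ 0.43721976 -0.16989841] [ 0.53273341 -0.13528945]
```

Plan: fingers 60 mm open with the jaw axis along the shelf front, pressing at about (0.648, -0.120), on the outer half of the board and astride the hanging hole. Then pull about 140 mm in +y. I'll start by moving over there, staying high.

```bash
python3 -m inch '[[60,-33,-29,0,0.07],[60,-66,-58,0,0.14],[60,-99,-87,0,0.21],[60,-132,-116,0,0.28],[60,-165,-145,0,0.35],[60,-198,-174,0,0.42],[60,-231,-203,0,0.5],[60,-263,-231,0,0.56]]'
python3 -c "
from h import *;s=bot.read_state();R=s['tcp_rot'];print(R.round(3),R.T@(np.array([.648,-.120,.12])-s['position']))"
```

```text
time_s: 0.9
position: [0.3537, 0.3131, 0.2219]
tcp_rot: [[-0.685, 0.729, -0.001], [0.729, 0.685, -0.002], [-0.001, -0.002, -1.0]]
force: [0.7, 0.3, -0.5]
opening: 0.693
[[-0.685  0.729 -0.001]
 [ 0.729  0.685 -0.002]
 [-0.001 -0.002 -1.   ]] [-0.51703849 -0.08187004  0.1023894 ]
```

```bash
python3 -m inch '[[60,-43,-7,0,0.07],[60,-86,-14,0,0.14],[60,-129,-21,0,0.21],[60,-172,-27,0,0.28],[60,-215,-34,0,0.35],[60,-258,-41,0,0.42],[60,-300,-48,0,0.49],[60,-340,-54,0,0.56]]'
python3 -c "
from h import *;s=bot.read_state();R=s['tcp_rot'];print(R.round(3),R.T@(np.array([.648,-.120,.06])-s['position']))"
```

```text
time_s: 1.7
position: [0.5477, 0.0265, 0.2219]
tcp_rot: [[-0.189, 0.982, -0.002], [0.982, 0.189, -0.002], [-0.001, -0.002, -1.0]]
force: [0.7, 0.7, -0.6]
opening: 0.689
[[-0.189  0.982 -0.002]
 [ 0.982  0.189 -0.002]
 [-0.001 -0.002 -1.   ]] [-0.16257813  0.07104649  0.1619606 ]
```

```bash
python3 -m inch '[[60,-40,18,20,0.05],[60,-80,36,45,0.1],[60,-120,54,75,0.15],[60,-163,71,100,0.2],[60,-163,71,130,0.2],[60,-163,71,150,0.2],[60,-163,71,160,0.2],[60,-163,71,160,0.2]]'
python3 - <<'E'
from h import *
s=bot.read_state();R=s['tcp_rot'];print(R.round(3),s['force'].round(2))
for n in("top","side"):
    p,d=vision.capture(n);a=p[60:300,90:400] if n=="top" else p[150:340,120:440]
    cv2.imwrite(f"pics/{n}1.png",cv2.resize(a,None,fx=2,fy=2,interpolation=cv2.INTER_CUBIC)[:,:,::-1])
E
```

```text
time_s: 2.5
position: [0.6466, -0.1198, 0.06]
tcp_rot: [[0.009, 1.0, -0.006], [1.0, -0.009, -0.0], [-0.0, -0.006, -1.0]]
force: [-0.8, 0.1, -0.3]
opening: 0.69
[[ 0.009  1.    -0.006]
 [ 1.    -0.009 -0.   ]
 [-0.    -0.006 -1.   ]] [-0.77  0.08 -0.29]
```

View pics/side1.png

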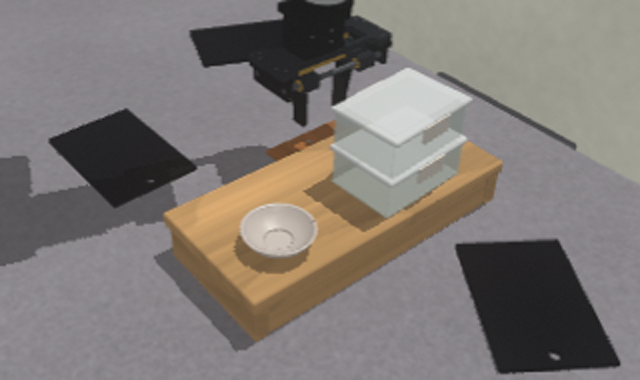

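View pics/top1.png

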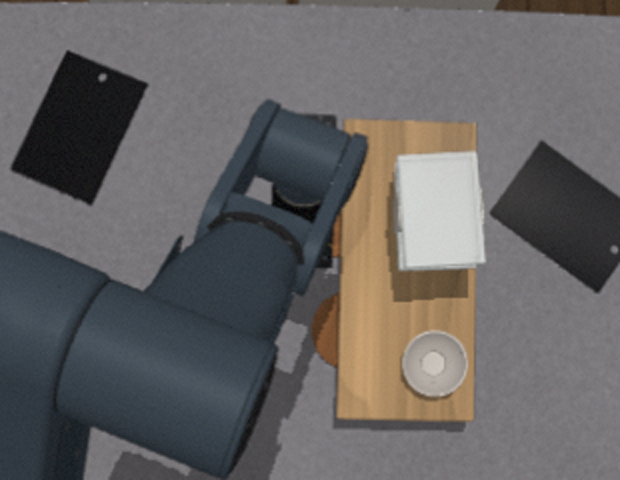

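The gripper sits over the exposed part, clear of the shelf and tubs. Next I go down carefully to contact.

```bash
python3 -m inch '[[60,0,0,12,0],[60,0,0,24,0],[60,0,0,36,0],[60,0,0,44,0],[60,0,0,46,0],[60,0,0,46,0],[60,0,0,46,0]]'; python3 -m inch '[[60,0,0,3,0],[60,0,0,5,0],[60,0,0,6,0],[60,0,0,7,0],[60,0,0,7,0]]'
```

```text
time_s: 3.3
position: [0.6487, -0.1204, 0.0168]
tcp_rot: [[0.009, 1.0, -0.0], [1.0, -0.009, -0.002], [-0.002, -0.0, -1.0]]
force: [-0.0, 0.1, 0.5]
opening: 0.689
time_s: 3.8
position: [0.6486, -0.1204, 0.0097]
tcp_rot: [[0.009, 1.0, -0.001], [1.0, -0.009, -0.002], [-0.002, -0.001, -1.0]]
force: [-0.4, 0.2, -0.4]
opening: 0.691
```

```bash
for i in 1; do python3 -m inch '[[60,0,0,1,0],[60,0,0,2,0],[60,0,0,3,0],[60,0,0,3,0]]'; python3 -m inch '[[60,0,0,1,0],[60,0,0,1,0],[60,0,0,1,0]]'; done
```

```text
time_s: 4.2
position: [0.6486, -0.1204, 0.0066]
tcp_rot: [[0.009, 1.0, -0.001], [1.0, -0.009, -0.002], [-0.002, -0.001, -1.0]]
force: [-0.8, -0.7, -0.3]
opening: 0.694
time_s: 4.5
position: [0.6487, -0.1204, 0.0065]
tcp_rot: [[0.009, 1.0, -0.0], [1.0, -0.009, -0.002], [-0.002, -0.0, -1.0]]
force: [-1.9, 0.7, 6.3]
opening: 0.687
```

```bash
python3 -m inch '[[60,0,0,1.5,0],[60,0,0,1.7,0],[60,0,0,1.7,0]]'
```

```text
time_s: 4.8
position: [0.6487, -0.1204, 0.0064]
tcp_rot: [[0.009, 1.0, -0.0], [1.0, -0.009, -0.003], [-0.003, -0.0, -1.0]]
force: [-3.2, 0.9, 9.5]
opening: 0.693
```

```bash
python3 -m inch '[[60,2,0,1.9,0],[60,6,0,1.9,0],[60,11,0,1.9,0],[60,16,0,1.9,0],[60,21,0,1.9,0],[60,26,0,1.9,0],[60,30,0,1.9,0],[60,30,0,1.9,0]]'
python3 - <<'E'
from h import *
p,d=vision.capture("top");cv2.imwrite("pics/top2.png",cv2.resize(p[60:300,90:400],None,fx=2,fy=2,interpolation=cv2.INTER_CUBIC)[:,:,::-1])
E
```

```text
time_s: 5.6
position: [0.6512, -0.0913, 0.0065]
tcp_rot: [[0.008, 1.0, 0.005], [1.0, -0.008, -0.005], [-0.005, 0.005, -1.0]]
force: [-0.0, -0.6, 8.5]
opening: 0.686
```

View pics/top2.png

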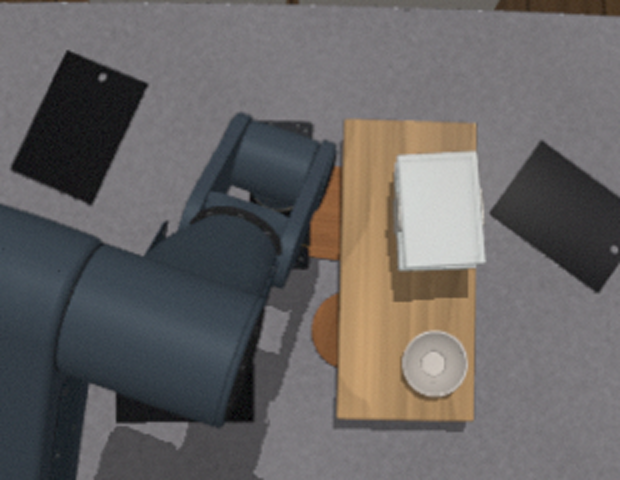

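Run:
```python
from h import *
p,d=vision.capture("side");cv2.imwrite("pics/side2.png",cv2.resize(p[160:260,200:350],None,fx=5,fy=5,interpolation=cv2.INTER_CUBIC)[:,:,::-1])
```

```text
(no output)
```

View pics/side2.png

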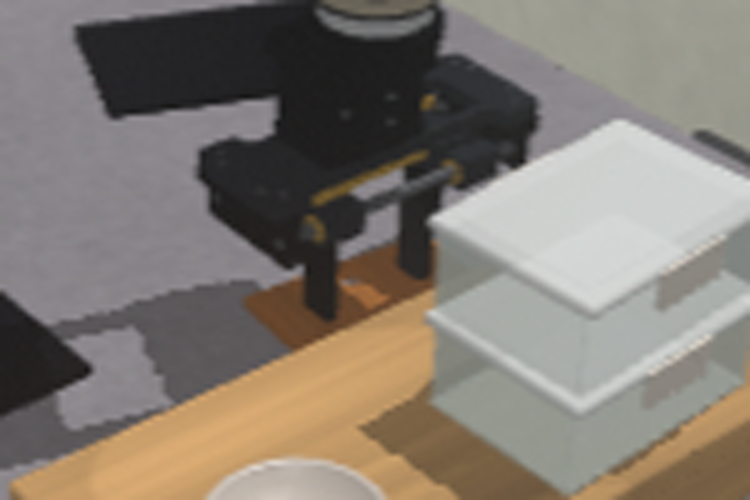

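Both fingers rest on the board, and its near outer corner at side px ~(249,220) was at ~(253,226), so it is following. I'll check how far and keep pulling.

```bash
python3 -c "
from h import *;print(ray('side',[(249,220),(253,226)],.006)[:,:2])"
python3 -m inch '[[60,4,0,2,0],[60,9,0,2,0],[60,14,0,2,0],[60,20,0,2,0],[60,26,0,2,0],[60,32,0,2,0],[60,37,0,2,0],[60,40,0,2,0]]'
python3 -m inch '[[60,4,0,2,0],[60,9,0,2,0],[60,14,0,2,0],[60,20,0,2,0],[60,26,0,2,0],[60,32,0,2,0],[60,37,0,2,0],[60,40,0,2,0]]'
python3 - <<'E'
from h import *
p,d=vision.capture("top");cv2.imwrite("pics/top3.png",cv2.resize(p[60:300,90:400],None,fx=2,fy=2,interpolation=cv2.INTER_CUBIC)[:,:,::-1])
E
```

```text
[[ 0.59119524 -0.05522206]
 [ 0.58253202 -0.08569909]]
time_s: 6.5
position: [0.654, -0.0527, 0.0067]
tcp_rot: [[0.007, 1.0, 0.01], [1.0, -0.007, -0.008], [-0.007, 0.01, -1.0]]
force: [0.2, -2.5, 9.8]
opening: 0.694
time_s: 7.3
position: [0.6569, -0.0139, 0.0069]
tcp_rot: [[0.006, 1.0, 0.015], [1.0, -0.006, -0.01], [-0.01, 0.016, -1.0]]
force: [0.4, -4.5, 10.0]
opening: 0.691
```

View pics/top3.png

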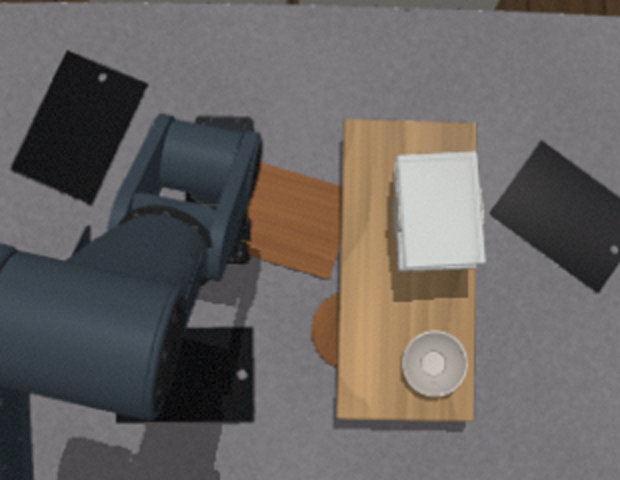

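The board has yawed: its inner end swung towards -x, with the lower edge running from crop (248,255) to (330,278), about 15° off. The tool has tilted slightly, so only the -x finger really presses. I'll lift off, measure the board and re-grip with a single contact on its +x side so the pull straightens it.

```bash
python3 -m inch '[[60,0,0,-8,0],[40,0,0,-25,0],[20,20,0,-40,0],[0,40,0,-50,0],[0,70,0,-50,0],[0,100,0,-50,0],[0,100,0,-50,0],[0,100,0,-50,0]]'
cat > m.py <<'E'
from h import *
import sys
p,d=vision.capture("top")
x0=int(sys.argv[1]) if len(sys.argv)>1 else 150
c=quad(boardmask(p,x0,261,110,206))
W=ray("top",c,.006)[:,:2]
r=cv2.minAreaRect(W.astype(np.float32)*1000);print("rect mm",r);print(cv2.boxPoints(r).round(0).tolist())
a=cv2.approxPolyDP(c.astype(np.int32),4,True)[:,0]
for q,w in zip(a,ray("top",a.astype(float),.006)):print(q,w[:2].round(4),"front dist",round((w[1]+.172+.0105*(w[0]-.5847))*1000))
s=bot.read_state();print(s['position'],s['tcp_rot'].round(3).tolist())
cv2.imwrite(f"pics/m{s['time_s']:.2f}.png",cv2.resize(p[60:300,90:400],None,fx=2,fy=2)[:,:,::-1])
E
python3 m.py; ls pics
```

```text
time_s: 8.15
position: [0.6566, 0.0876, 0.0565]
tcp_rot: [[0.004, 1.0, 0.016], [1.0, -0.004, -0.01], [-0.01, 0.016, -1.0]]
force: [0.2, -0.7, -0.7]
opening: 0.135
rect mm ((641.0404663085938, -82.01361083984375), (186.33056640625, 127.82733154296875), 74.73306274414062)
[[555.0, -155.0], [678.0, -189.0], [727.0, -9.0], [604.0, 25.0]]
[203 137] [ 0.7253 -0.0099] front dist 164
[190 179] [0.6062 0.0222] front dist 194
[254 198] [ 0.5575 -0.1557] front dist 16
[260 153] [ 0.6833 -0.1699] front dist 3
[0.6567093  0.08673911 0.05635949] [[0.005, 1.0, 0.016], [1.0, -0.005, -0.01], [-0.01, 0.016, -1.0]]
m8.20.png
side0.png
side1.png
side2.png
top0.png
top1.png
top2.png
top3.png
```

The measured rectangle is 186×128 mm, against 190×130 given, so I trust it. The yaw error is 15.3° and the centre is at (0.641, -0.082). The +x inner corner is still about 16 mm under the shelf. I'll press with shut fingers at (0.69, -0.02) and pull in +y.

```bash
python3 -m inch '[[0,-30,10,0,0],[0,-65,22,0,0],[0,-95,33,10,0],[0,-107,33,25,0],[0,-107,33,38,0],[0,-107,33,44,0],[0,-107,33,46,0],[0,-107,33,46,0]]'; python3 -m inch '[[0,0,0,1,0],[0,0,0,2,0],[0,0,0,3,0],[0,0,0,3,0]]'
```

```text
time_s: 9.0
position: [0.6891, -0.0193, 0.0114]
tcp_rot: [[0.004, 1.0, 0.014], [1.0, -0.003, -0.01], [-0.01, 0.014, -1.0]]
force: [-0.2, 0.2, 0.0]
opening: 0.005
time_s: 9.4
position: [0.6892, -0.0191, 0.0086]
tcp_rot: [[0.003, 1.0, 0.014], [1.0, -0.003, -0.01], [-0.01, 0.015, -1.0]]
force: [0.3, 0.7, -0.9]
opening: 0.006
```

```bash
python3 -m inch '[[0,0,0,1,0],[0,0,0,2,0],[0,0,0,2.5,0],[0,0,0,2.5,0]]'; python3 -m inch '[[0,0,0,1,0],[0,0,0,1.5,0],[0,0,0,1.5,0]]'
```

```text
time_s: 9.8
position: [0.6894, -0.0192, 0.0065]
tcp_rot: [[0.003, 1.0, 0.015], [1.0, -0.003, -0.01], [-0.01, 0.015, -1.0]]
force: [-0.9, -0.6, 3.7]
opening: 0.005
time_s: 10.1
position: [0.6894, -0.0192, 0.0065]
tcp_rot: [[0.003, 1.0, 0.015], [1.0, -0.003, -0.01], [-0.01, 0.015, -1.0]]
force: [-2.8, -0.1, 7.9]
opening: 0.004
```

```bash
python3 -m inch '[[0,3,0,2,0],[0,8,0,1.9,0],[0,13,0,1.9,0],[0,18,0,1.8,0],[0,23,0,1.8,0],[0,28,0,1.7,0],[0,32,0,1.7,0],[0,32,0,1.7,0]]'; python3 m.py 150
```

```text
time_s: 10.9
position: [0.6915, 0.0123, 0.0065]
tcp_rot: [[0.003, 1.0, 0.019], [1.0, -0.002, -0.011], [-0.011, 0.019, -1.0]]
force: [-0.2, -0.7, 8.8]
opening: 0.005
rect mm ((649.5466918945312, -72.0702133178711), (156.2183837890625, 127.16021728515625), 81.49879455566406)
[[575.0, -140.0], [701.0, -159.0], [724.0, -4.0], [598.0, 15.0]]
[207 139] [ 0.7198 -0.0213] front dist 152
[206 175] [ 0.6183 -0.0218] front dist 151
[193 182] [0.5981 0.0136] front dist 186
[248 191] [ 0.5765 -0.1388] front dist 33
[255 147] [ 0.7    -0.1556] front dist 18
[0.69148719 0.01227404 0.00649122] [[0.003, 1.0, 0.019], [1.0, -0.003, -0.011], [-0.011, 0.019, -1.0]]
```

The yaw is now about 7° and the inner corners are 33 and 18 mm in front of the edge. One more short pull for margin.

```bash
python3 -m inch '[[0,3,0,2,0],[0,8,0,1.9,0],[0,13,0,1.9,0],[0,18,0,1.8,0],[0,22,0,1.8,0],[0,22,0,1.8,0]]'; python3 -m inch '[[0,0,0,-4,0],[0,0,0,-20,0],[0,0,0,-50,0],[0,30,0,-80,0],[0,80,0,-80,0],[0,130,0,-80,0],[0,170,0,-80,0],[0,170,0,-80,0]]'; python3 m.py 150; ls pics/m*
```

```text
time_s: 11.55
position: [0.6936, 0.0338, 0.0065]
tcp_rot: [[0.002, 1.0, 0.024], [1.0, -0.002, -0.013], [-0.012, 0.024, -1.0]]
force: [-0.3, -1.1, 8.4]
opening: 0.006
time_s: 12.35
position: [0.6912, 0.2111, 0.0852]
tcp_rot: [[-0.004, 1.0, 0.025], [1.0, 0.004, -0.01], [-0.01, 0.025, -1.0]]
force: [0.7, -0.8, -0.7]
opening: 0.008
rect mm ((658.3862915039062, -38.73290252685547), (186.45436096191406, 127.53302001953125), 85.75337219238281)
[[588.0, -127.0], [715.0, -136.0], [729.0, 50.0], [602.0, 59.0]]
[182 136] [0.727  0.0491] front dist 223
[177 180] [0.6027 0.0582] front dist 230
[243 186] [ 0.59   -0.1247] front dist 47
[247 142] [ 0.7136 -0.1331] front dist 40
[0.69140667 0.20807237 0.08497988] [[-0.002, 1.0, 0.025], [1.0, 0.003, -0.012], [-0.012, 0.024, -1.0]]
pics/m10.95.png
pics/m12.40.png
pics/m8.20.png
```

View pics/m12.40.png

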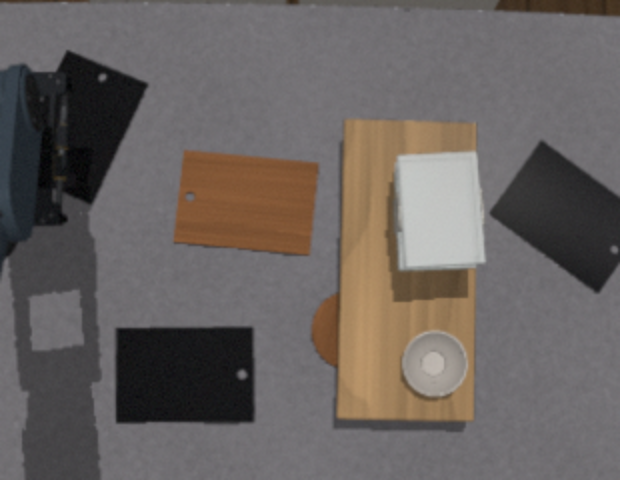

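Run:
```python
from h import *
z=np.load("/tmp/top0.npz")["p"];p,d=vision.capture("top")
for n,q in(("trivet",z),("trivet now",p)):
    c=quad(boardmask(q,235,260,203,250));print(n,c.min(0),c.max(0))
print("changed px on shelf",(np.abs(z.astype(int)-p)[120:272,268:335].max(2)>50).sum())
```

```text
trivet [246. 207.] [259. 242.]
trivet now [246. 207.] [259. 242.]
changed px on shelf 0
```

The board lies clear at crop cols 174–318, its inner corners at about (318,162) and (310,254). It is nearly square to the shelf, and nothing else has moved.

```bash
python3 -c "
from rig import bot
print(bot.hand_in())"
```

```text
the job is handed in; nothing more can be done
None
```

The board is out from under the shelf, lying free in front of it, and the job is handed in at about 12.5 s; the hand-in reports no verdict.

**What I did:** I pressed on the exposed part with about 8–10 N and pulled it out. Partway, the board yawed about 15° because the tool had tilted slightly and only one finger was really pressing. I lifted off, pressed again with shut fingers on the board's +x side, and that pull straightened it.

**Last checks (top camera):**

| Check | Measured | Required |
|---|---|---|
| Inner corners in front of the shelf edge | about 47 and 40 mm | 0 to 80 mm |
| Board out of square to the shelf | about 4° (0.06 rad) | under 0.17 rad |
| Board centre sideways of the shelf's middle | about 90 mm | within 180 mm |

- **Other items:** the trivet outline is unchanged, and no pixels changed noticeably on the shelf, containers or dish.
- **Gripper:** the arm is clear of everything, 85 mm above the worktop.
- **Not measured:** I did not check the board's height or tilt at the end. It was only ever pressed down and slid, and its outline looks flat.

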